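Serve a cup on the sticking tea shuttle

TASK

Stand the small white teacup upright in the round seat of the wooden shuttle and let go of it. Then push the shuttle, which is stuck fast, until it breaks free, and slide it smoothly along its rail to rest against the rubber buffer hidden inside the rail; come up to the buffer softly and neither ram it nor leave the shuttle short. Keep the cup standing in its seat and leave the glass mug, the metal caddy and the blue bowl where they are.

Things in the scene. Friction and masses are not known exactly. Their poses are not given: they have to be found in the camera images.
- tray: Fixed dark tea tray under everything, 440 (x) x 940 (y) mm; its top is 12 mm above the work surface, its low rim 20 mm. Origin: centre of its underside.
- rail: Straight wooden rail block lying on the tray, 84 mm wide (its x), 400 mm long (its y), 30 mm high, with two steel strips and dark end caps; fixed, but its place and yaw vary. Origin: centre of its underside (12 mm above the work surface). The shuttle slides along the rail's own y axis; it has to go towards +y.
- shuttle: Pale wooden shuttle riding on the rail, axes parallel to the rail's. Plate 96 mm wide (x), from 87 mm behind the origin to 63 mm ahead of it (y). Origin: centre of the cup seat's floor. It starts stuck: it takes about 10 to 18 N to move at all and drags with about that for the first 10 to 30 mm; then it suddenly breaks free, runs with 2 to 5 N and stays where it is left.
- seat (a point): Centre of the floor of the round cup seat, which is the shuttle plate's top, 39 mm above the rail's underside. A lip 6 mm high rings it: inner radius 37 mm, outer radius 41 mm.
- tab (a point): Centre of the top edge of the shuttle's upright push tab, 72 mm behind (-y) and 45 mm above the seat: 56 mm wide (x), 12 mm thick (y), 45 mm high above the plate. It may be pushed towards +y from behind or pinched.
- rail_end (a point): Middle of the top of the rail's visible +y end. A rubber buffer hidden inside the rail, well short of this end, stops the shuttle 80 to 160 mm from its start; its place differs every time and shows nowhere. It gives about 1 mm per 3 N. More than 20 N on it, or the shuttle running faster than 0.25 m/s, counts as ramming.
- cup: Small, slightly tapered white teacup without a handle, 60 mm high, 56 mm across at the rim, about 45 mm at the foot, walls 4 mm, 110 g, standing on the tray on the robot's side of the rail. Origin: centre of its underside, z axis up.
- pitcher: Bystander: clear glass mug with a handle, 76 mm across, 95 mm high. Origin: centre of its underside.
- caddy: Bystander: metal tea caddy, 68 mm across, 85 mm high. Origin: centre of its underside.
- bowl: Bystander: blue bowl, 104 mm across, 48 mm high. Origin: centre of its underside.

How it is judged:
On the way, in this order (a step that is already met when the one before it is completed fails the run):
1. the cup stands upright in the shuttle's seat, let go, while the shuttle is still where it was (horizontal distance between cup and shuttle below 0.016 m and z of cup in the frame of shuttle between -0.004 and 0.004 m and angle between cup's own z axis and vertical below 0.08 rad and contact force between the fingers and cup below 0.1 N and distance of shuttle from where it was at the start of the episode below 0.008 m), for 0.2 s.
2. the shuttle has broken free (moved 35 mm or more) with the cup in its seat (distance of shuttle from where it was at the start of the episode above 0.035 m and horizontal distance between cup and shuttle below 0.016 m), for 0.05 s.
At the end, for the whole second after the job is handed in: The shuttle rests against the hidden buffer (within 2 mm of touching it), at rest, with the cup standing upright inside the seat's lip (its foot on the seat's floor, its centre within 16 mm of the seat's) (y of shuttle in the frame of stop_face above -0.002 m and linear speed of shuttle below 0.005 m/s and horizontal distance between cup and shuttle below 0.016 m and z of cup in the frame of shuttle between -0.004 and 0.004 m and angle between cup's own z axis and vertical below 0.08 rad and linear speed of cup below 0.01 m/s).
It fails at once if the shuttle is rammed into the buffer (over 20 N on it) (contact force between shuttle and stop above 20 N).
It fails at once if the shuttle runs faster than 0.25 m/s (linear speed of shuttle above 0.25 m/s).
It fails at once if the cup tips over (more than 0.5 rad) (angle between cup's own z axis and vertical above 0.5 rad).
It fails at once if the glass mug, caddy or bowl is moved more than 20 mm (distance of any of pitcher, caddy, bowl from where it was at the start of the episode above 0.02 m).
It also fails if it takes over 54 s, if anything falls off the work surface, if the arm or the gripper's body presses on something with over 40 N, if the wrist force passes 120 N, or if a joint passes its speed limit or range.

ROBOT

A 6-joint arm with a two-finger parallel gripper is mounted at the origin on the work surface. World frame = base frame: x ahead of the robot, y to its left, z up, the work surface at z = 0. Lengths are in m, angles in rad, forces in N, time in s.
With the tool pointing down it reaches from about 0.325 to 0.925 m from the base axis. Payload 3.1 kg.
Tool frame: the origin (TCP) lies midway between the tips of the shut fingers; the grasp point (between the pads) lies 19 mm behind it; z points along the fingers, y is the direction in which the jaws open and shut (so a half turn about z gives the same grasp; the last joint's range is limited). The gripper opens to 85 mm and grips with 20 to 120 N. Pads are 22 mm wide; open, the fingers measure 114 mm over their backs; the gripper's body (76 mm by 85 mm) begins 54 mm behind the grasp point. The pads swing forward as they close: fully open they stand 13 mm farther back than shut.
Start: joints at [1.148, 0.217, 1.613, -0, 1.311, -0.112], TCP at [0.191, 0.595, 0.231] pointing down, gripper open.
Joint ranges: [-2.75, 2.75], [-0.78, 2.1], [0.31, 2.55], [-1.13, 4.27], [0.13, 2.63], [-2.58, 2.58]. Speed limits (rad/s): [2.79, 2.79, 3.14, 3.14, 3.14, 3.14].

INTERFACE

Orientations are given as a rotation vector (axis times angle).
In Python, from cell import state, grab_frame, calibration, close_job, search_frame, pinpoint gives the robot as it stands.
- The arm moves only by the tool carry_out, never from a script. Its argument "series" is a list of rows, each a list of 5 numbers: the closure, from 0 (fully open) to 1 (shut), then the shift along the tool's x, y, z in cm, then the turn about the tool's z in degrees. A call has 1 to 5 rows; each row is the pose to reach, as a shift and turn from the pose commanded when the call began, along the tool's axes at that moment; what a row does not reach only later rows make up. A row lasts 1/8 s, in which the tool goes at most 62.5 mm and 10.7 degrees, less where a joint would pass 70% of its speed; a pose out of reach is approached as far as the arm can. A call with a gripper value outside its range is refused whole. The fingers move at their own pace and stop on an object; the grip force is fixed at half the most. Time passes only in rows, so rows that repeat a pose let the fingers close. It gives the time, the measured TCP pose, the force and the opening at its end, in the units of the state.
- state(): the state, without advancing time (a new reading comes with each control period).
- grab_frame(name): name is "scene" or "top" or "wrist"; returns the picture (384x512x3 uint8, blue, green, red); there is no depth.
- calibration(name): a dict with "fx", "fy", "cx", "cy" (pixels), "T" (4x4, takes a point from camera to world coordinates); the wrist camera has in their place "mount" (4x4, takes a point from camera to tool coordinates, whose origin is the TCP and whose axes are the flange's). Camera axes: x right, y down, z forward; pixel columns grow to the right and rows downward; lengths in m; the calibration is good to about 2 mm. A picture is of the moment at which its call begins: read the wrist's pose just before it. calibration takes no time and is no camera call.
- close_job(): hands the job in, once; it reports no verdict.
Trained networks look in the newest picture that a camera, given by its name, has taken for a name from the list of things; names that differ only in an ending like _2 or _b are one class to them, and where a whole thing is asked for, a point or a joint stands for the part that bears it (a point fixed in the world has none). Each returns a list of dicts, best first, with "confidence" (0 to 1); they miss things now and then, are a little off and sometimes report something else, mostly with a low value. They report only what shows in the picture. A call takes as long as a camera call.
- search_frame(camera, thing): "extent" ([left, top, width, height] in pixels, round what is visible of it).
- pinpoint(camera, thing): "location" ([column, row] in pixels: a listed point, or the origin of a listed thing).
The state is a dict: "clock": time; "q": joint angles; "joint_velocities": joint speeds; "effort": joint torques, N m; "ee_pos": TCP position; "orientation": TCP orientation; "force": force on the tool from outside, world axes, zero at the start; "moment": the same for the moment, N m; "finger_gap": finger opening in m.
Only numpy, scipy, OpenCV 4.12 (cv2) and the standard library are available. Lean on these libraries where they do the work, as an engineer would, in place of code of your own. Each camera call takes 0.05 s, during which the arm holds its last target.

## Working session

There is one attempt and no reset: what is moved stays moved. The work goes in short steps, Python scripts to look and compute and a tool call to move; the robot and the scene stay as the last step left them, time stands still between calls to the robot, and variables do not carry over. Pictures are saved under pics/ and viewed, and the job is handed in when it is done.

Besides the shell and the picture viewer there is one more tool, called after "Request:" by a JSON object that holds its "fn" and its "kwargs", one argument or row to a line. carry_out: Moves the arm, as the interface text tells. Its arguments: {"type":"object","properties":{"series":{"type":"array"}},"required":["series"]}

```bash
ls; mkdir -p pics
python3 - <<'E'
from cell import *
import cv2
s=state();print(s)
for n in("scene","top"):
    cv2.imwrite(f"pics/{n}0.png",grab_frame(n))
    c=calibration(n);print(n,c)
    for t in("rail","shuttle","seat","tab","rail_end","cup","pitcher","caddy","bowl"):
        r=pinpoint(n,t)[:2];print(t,[(x["location"],round(x["confidence"],2)) for x in r])
print(calibration("wrist"))
print(state()["clock"])
E
```

```text
pics
{'clock': 0.0, 'q': array([ 1.14780818e+00,  2.17749222e-01,  1.61493076e+00,  2.39061542e-05,
        1.31130141e+00, -1.12190512e-01]), 'joint_velocities': array([-4.20030926e-04, -1.88318641e-05, -8.33291210e-04,  4.20421052e-04,
        7.26724003e-04,  9.85793440e-04]), 'effort': array([ 1.41991120e-03, -3.96833789e+01, -3.03857374e+01,  1.05552695e-05,
        9.62992141e-03, -8.84611126e-06]), 'ee_pos': array([0.19076656, 0.59431994, 0.2299731 ]), 'orientation': array([-0.48614529, -3.10308655,  0.00360833]), 'force': array([ 1.0324493 ,  0.02739371, -0.4683095 ]), 'moment': array([-0.04371013,  0.01251559, -0.00509558]), 'finger_gap': 0.08510445238485988}
scene {'fx': 378.8177239630996, 'fy': 378.8177239630996, 'cx': 261.3897870401309, 'cy': 188.11023333990371, 'T': array([[-0.20633837,  0.67845505, -0.70506966,  1.28367857],
       [ 0.97847906,  0.14439058, -0.14741133,  0.15952968],
       [ 0.00179345, -0.72031251, -0.69364737,  0.79395807],
       [ 0.        ,  0.        ,  0.        ,  1.        ]])}
rail []
shuttle [([236.0, 212.1], 0.95)]
seat [([236.6, 213.5], 
[... 758 characters left out ...]
[([266.7, 171.6], 0.88)]
seat []
tab [([290.4, 166.7], 0.63), ([122.6, 205.4], 0.41)]
rail_end [([167.5, 194.6], 0.77)]
cup [([285.1, 219.7], 0.83)]
pitcher [([120.9, 204.8], 0.58)]
caddy [([376.5, 177.3], 0.91)]
bowl [([381.3, 219.4], 0.94)]
{'fx': 315.2274937414746, 'fy': 315.2274937414746, 'cx': 257.14663158259106, 'cy': 192.18132759142966, 'mount': array([[-8.76836816e-04, -9.62599346e-01, -2.70927535e-01,
         6.87614875e-02],
       [ 9.99999585e-01, -9.10743651e-04, -5.72878640e-07,
         8.60741007e-04],
       [-2.46194080e-04, -2.70927424e-01,  9.62599746e-01,
        -1.42577165e-01],
       [ 0.00000000e+00,  0.00000000e+00,  0.00000000e+00,
         1.00000000e+00]])}
1.0
```

View pics/top0.png

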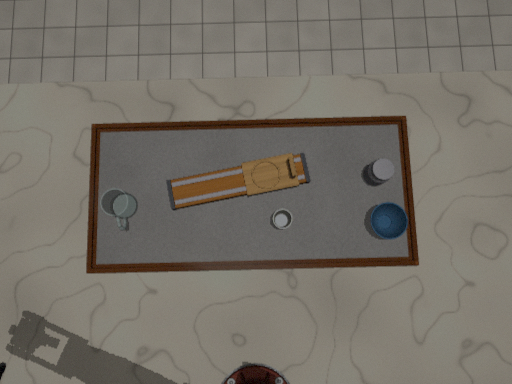

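View pics/scene0.png

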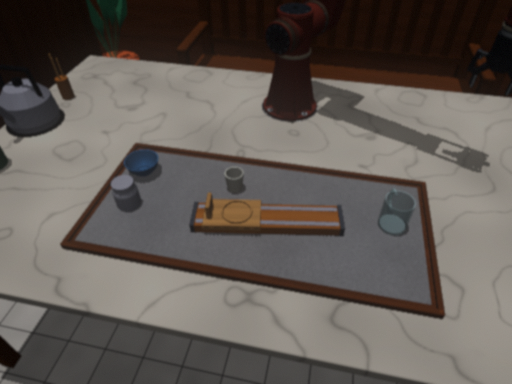

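```bash
cat > h.py <<'E'
import numpy as np, cv2
from cell import *
from scipy.spatial.transform import Rotation as R
def ray(n,p,z,T=None):
    c=calibration(n)
    if T is None:T=c["T"]
    d=T[:3,:3]@np.array([(p[0]-c["cx"])/c["fx"],(p[1]-c["cy"])/c["fy"],1])
    o=T[:3,3];return o+d*(z-o[2])/d[2]
def wristT():
    s=state();T=np.eye(4);T[:3,:3]=R.from_rotvec(s["orientation"]).as_matrix();T[:3,3]=s["ee_pos"]
    return T@calibration("wrist")["mount"]
def proj(n,P,T=None):
    c=calibration(n)
    if T is None:T=c["T"]
    q=T[:3,:3].T@(np.asarray(P)-T[:3,3]);return [c["cx"]+c["fx"]*q[0]/q[2],c["cy"]+c["fy"]*q[1]/q[2]]
E
python3 - <<'E'
from h import *
S={"shuttle":([236.0,212.1],.051),"tab":([209.2,199.1],.096),"rail_end":([342.4,214.7],.042),"cup":([233.1,188.2],.012),"pitcher":([391,224.5],.012),"caddy":([129.2,204.3],.012),"bowl":([144.5,172.9],.012)}
Tp={"rail":([239.1,182],.012),"shuttle":([266.7,171.6],.051),"tab":([290.4,166.7],.096),"rail_end":([167.5,194.6],.042),"cup":([285.1,219.7],.012),"pitcher":([120.9,204.8],.012),"caddy":([376.5,177.3],.012),"bowl":([381.3,219.4],.012)}
for n,D in(("scene",S),("top",Tp)):
    for k,(p,z) in D.items(): print(n,k,ray(n,p,z).round(4))
print(R.from_rotvec(state()["orientation"]).as_matrix().round(3))
E
```

```text
scene shuttle [ 0.6323 -0.0453  0.051 ]
scene tab [ 0.6422 -0.112   0.096 ]
scene rail_end [0.5744 0.2323 0.042 ]
scene cup [ 0.5067 -0.0889  0.012 ]
scene pitcher [0.5548 0.366  0.012 ]
scene caddy [ 0.6322 -0.361   0.012 ]
scene bowl [ 0.4978 -0.3754  0.012 ]
top rail [0.6166 0.0304 0.012 ]
top shuttle [ 0.6376 -0.0497  0.051 ]
top tab [ 0.6404 -0.1128  0.096 ]
top rail_end [0.58   0.2342 0.042 ]
top cup [ 0.5027 -0.1001  0.012 ]
top pitcher [0.5579 0.3764 0.012 ]
top caddy [ 0.6203 -0.3722  0.012 ]
top bowl [ 0.4967 -0.377   0.012 ]
[[-0.952  0.306 -0.   ]
 [ 0.306  0.952 -0.   ]
 [ 0.    -0.    -1.   ]]
```

The top view shows the shuttle at about (266,173), its tab at (290,167), the cup at (283,219), the mug at (121,203) and the caddy and bowl near x=380. The rail yaw is about +0.2 rad. I'll turn the jaws to lie along the rail's x and move over the cup.

Request:
{"fn": "carry_out", "kwargs": {
  "series": [
    [0, -3.8, -4.2, 0, 10],
    [0, -7.6, -8.4, 0, 20],
    [0, -11.4, -12.6, 0, 30],
    [0, -15.2, -16.8, 0, 40],
    [0, -19, -21, 0, 50]
  ]
}}

```text
clock: 1.62
ee_pos: [0.3084, 0.3355, 0.2316]
orientation: [1.759, 2.602, 0.002]
force: [0.3, 0.5, -0.7]
finger_gap: 0.0852
```

```bash
cat >> h.py <<'E'
def shift(P,yawx=None):
    "tool-frame shift in cm to world TCP P; yawx = wanted tool-x angle deg"
    s=state();M=R.from_rotvec(s["orientation"]).as_matrix()
    a=np.degrees(np.arctan2(M[1,0],M[0,0]))
    print("clk",s["clock"],"pos",s["ee_pos"].round(4),"xang",a.round(2),"zax",M[:,2].round(3),"F",s["force"].round(1),"gap",round(s["finger_gap"],4))
    print("shift cm",(M.T@(np.asarray(P)-s["ee_pos"])*100).round(2), "turn",None if yawx is None else round(a-yawx,2))
E
python3 -c "
from h import *
shift([.47,-.095,.21],101.5)"
```

```text
clk 1.625 pos [0.3084 0.3355 0.2316] xang 111.9 zax [ 0.001  0.001 -1.   ] F [ 0.3  0.5 -0.7] gap 0.0852
shift cm [-45.97  -1.06   2.16] turn 10.4
```

Request:
{"fn": "carry_out", "kwargs": {
  "series": [
    [0, -5.7, 0, 0.4, 5],
    [0, -11.4, -0.2, 0.8, 10],
    [0, -17.1, -0.3, 1.2, 10.4],
    [0, -22.8, -0.5, 1.6, 10.4],
    [0, -28.5, -0.7, 2, 10.4]
  ]
}}

```text
clock: 2.25
ee_pos: [0.4096, 0.0687, 0.2117]
orientation: [1.981, 2.437, 0.002]
force: [0.2, 1.1, 0.6]
finger_gap: 0.0854
```

Run:
```python
from h import *
shift([.504,-.06,.21],101.5)
T=wristT();cv2.imwrite("pics/w1.png",grab_frame("wrist"))
for t,z in(("cup",.012),("seat",.051),("tab",.096)):
    for x in pinpoint("wrist",t)[:2]: print(t,x["location"],round(x["confidence"],2),ray("wrist",x["location"],z,T).round(4))
```

```text
clk 2.25 pos [0.4096 0.0687 0.2117] xang 101.79 zax [ 0.002  0.    -1.   ] F [0.2 1.1 0.6] gap 0.0854
shift cm [-14.53   6.61   0.19] turn 0.29
cup [303.9, 302.5] 0.88 [ 0.5022 -0.0861  0.012 ]
```

View pics/w1.png

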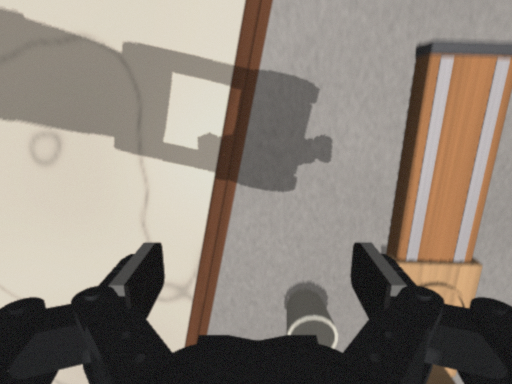

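The wrist view shows the cup rim at (312,333), its foot near (305,302) and the rail at the right. I'll take the cup position from the rim as a check.

Run:
```python
from h import *
T=wristT()
print(ray("wrist",(312,334),.072,T).round(4))
p=ray("top",(283,217.5),.072);print("top rim",p)
shift([.503,-.03,.21],101.5)
```

```text
[ 0.4999 -0.0817  0.072 ]
top rim [ 0.50411399 -0.08939308  0.072     ]
clk 2.45 pos [0.4091 0.0696 0.2114] xang 101.59 zax [-0.     0.001 -1.   ] F [-0.1  0.8 -0.3] gap 0.0856
shift cm [-11.64   7.19   0.13] turn 0.09
```

Request:
{"fn": "carry_out", "kwargs": {
  "series": [
    [0, -4, 3, 0, 0.3],
    [0, -8, 6, 0, 0.3],
    [0, -9.6, 7.2, 0, 0.3],
    [0, -9.6, 7.2, 0, 0.3]
  ]
}}

```text
clock: 2.95
ee_pos: [0.4992, -0.0078, 0.2111]
orientation: [-1.986, -2.432, 0.0]
force: [-0.5, -0.2, 0.0]
finger_gap: 0.0853
```

Run:
```python
from h import *
shift([.503,-.09,.21],101.5)
T=wristT();cv2.imwrite("pics/w2.png",grab_frame("wrist"))
for t,z in(("cup",.012),("seat",.051),("shuttle",.051),("tab",.096)):
    for x in pinpoint("wrist",t)[:2]: print(t,x["location"],round(x["confidence"],2),ray("wrist",x["location"],z,T).round(4))
```

```text
clk 2.95 pos [ 0.4992 -0.0078  0.2111] xang 101.52 zax [-0.001  0.001 -1.   ] F [-0.5 -0.2  0. ] gap 0.0853
shift cm [-8.13 -1.26  0.11] turn 0.02
cup [247.6, 232.2] 0.6 [ 0.5032 -0.0836  0.012 ]
seat [373.7, 235.3] 0.9 [ 0.63   -0.0445  0.051 ]
seat [371.0, 154.9] 0.43 [0.6026 0.0355 0.051 ]
shuttle [373.8, 233.9] 0.88 [ 0.6297 -0.0429  0.051 ]
```

View pics/w2.png

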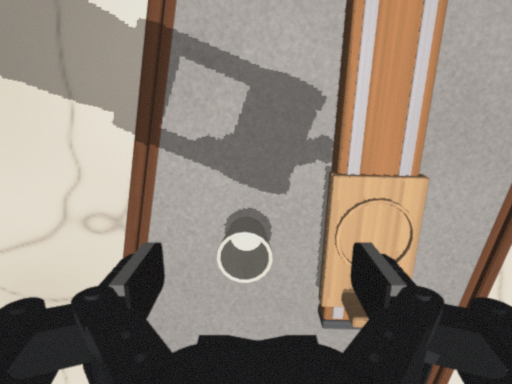

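Run:
```python
from h import *
T=wristT()
r=lambda p,z:ray("wrist",p,z,T)
print("rim",r((245,256.5),.072).round(4))
print("seat",r((374,234.5),.056).round(4))
for a,b,z in(((359,0),(347,100),.042),((373,0),(357,175),.042),((441,0),(412,176),.042),((333,176),(322,304),.051),((427,178),(411,290),.051)):
    d=r(a,z)-r(b,z);print(np.degrees(np.arctan2(-d[0],d[1])))
im=cv2.imread("pics/w2.png");cv2.imwrite("pics/w2c.png",cv2.resize(im[150:350,200:460],None,fx=3,fy=3,interpolation=cv2.INTER_CUBIC))
```

```text
rim [ 0.5016 -0.0838  0.072 ]
seat [ 0.6267 -0.0414  0.056 ]
8.791919616944266
11.323364003705404
9.928664080588446
10.455614270769946
11.90503850464297
```

View pics/w2c.png

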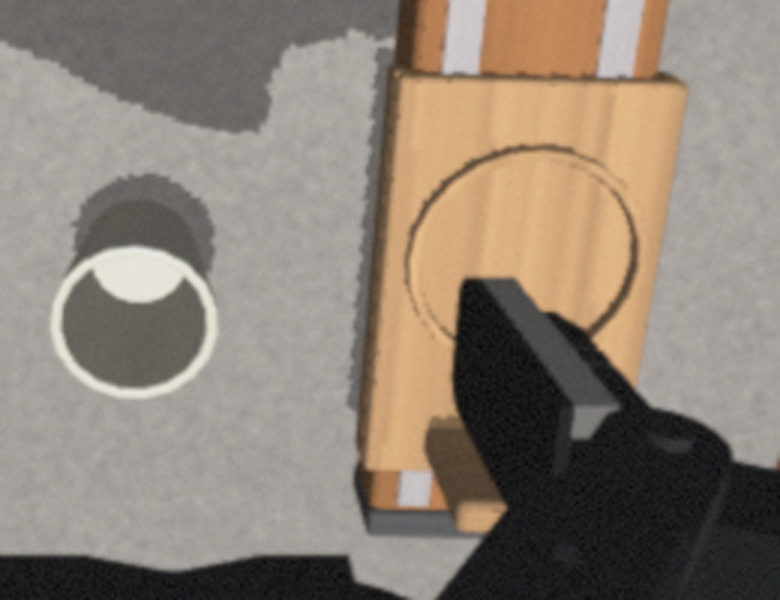

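Run:
```python
from h import *
shift([.502,-.084,.029],100.8)
```

```text
clk 3.2 pos [ 0.498  -0.0075  0.2111] xang 101.59 zax [-0.001  0.    -1.   ] F [-0.2 -0.1 -0.1] gap 0.0852
shift cm [-7.58 -1.14 18.21] turn 0.79
```

Request:
{"fn": "carry_out", "kwargs": {
  "series": [
    [0, -3.8, -0.6, 0, 0.7],
    [0, -7.6, -1.1, 0, 0.7],
    [0, -7.6, -1.1, 5, 0.7],
    [0, -7.6, -1.1, 10, 0.7],
    [0, -7.6, -1.1, 10, 0.7]
  ]
}}

```text
clock: 3.82
ee_pos: [0.4987, -0.0835, 0.1071]
orientation: [-1.996, -2.413, 0.006]
force: [-0.4, -0.4, 0.3]
finger_gap: 0.0853
```

Run:
```python
from h import *
shift([.502,-.084,.029],100.8)
T=wristT();cv2.imwrite("pics/w3.png",grab_frame("wrist"))
print(proj("wrist",[.502,-.084,.072],T))
```

```text
clk 3.825 pos [ 0.4987 -0.0835  0.1071] xang 100.82 zax [-0.01   0.003 -1.   ] F [-0.4 -0.4  0.3] gap 0.0853
shift cm [-0.15  0.39  7.81] turn 0.02
[np.float64(262.47430152522), np.float64(225.37214991321127)]
```

View pics/w3.png

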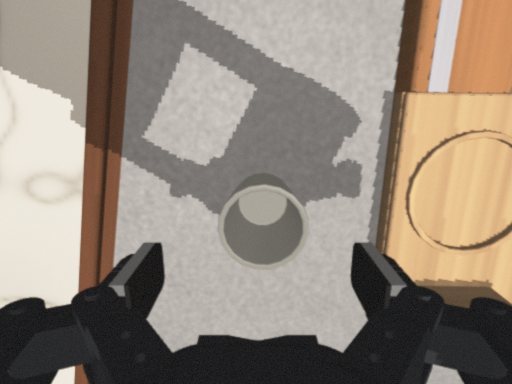

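The cup rim is at (263,227), within 2 px of the prediction, and sits between the open fingers. I'll go down and grip.

Request:
{"fn": "carry_out", "kwargs": {
  "series": [
    [0, -0.1, 0.3, 2.5, 0],
    [0, -0.1, 0.3, 5, 0],
    [0, -0.1, 0.3, 7, 0],
    [0, -0.1, 0.3, 7.8, 0],
    [0, -0.1, 0.3, 7.8, 0]
  ]
}}

```text
clock: 4.5
ee_pos: [0.5078, -0.086, 0.0348]
orientation: [2.001, 2.419, 0.001]
force: [0.4, 0.3, 1.1]
finger_gap: 0.0853
```

Run:
```python
from h import *
shift([.502,-.084,.029],100.8)
cv2.imwrite("pics/w4.png",grab_frame("wrist"))
```

```text
clk 4.5 pos [ 0.5078 -0.086   0.0348] xang 100.81 zax [ 0.002 -0.001 -1.   ] F [0.4 0.3 1.1] gap 0.0853
shift cm [ 0.3  -0.53  0.58] turn 0.01
```

View pics/w4.png

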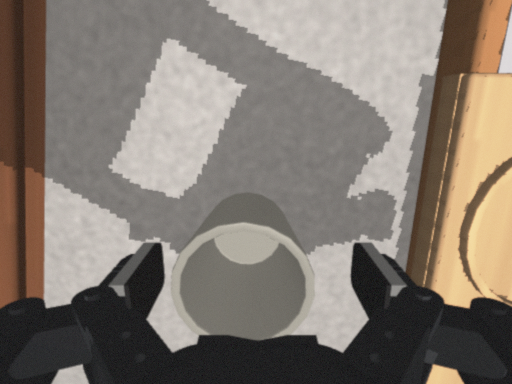

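The cup rim is at (243,282), so the tool sits about 5 mm too far along its +y. I'll correct that and then close.

Request:
{"fn": "carry_out", "kwargs": {
  "series": [
    [0, 0.2, -0.5, 0.4, 0],
    [0, 0.2, -0.5, 0.4, 0],
    [0.5, 0.2, -0.5, 0.4, 0],
    [1, 0.2, -0.5, 0.4, 0],
    [1, 0.2, -0.5, 0.4, 0]
  ]
}}

```text
clock: 5.18
ee_pos: [0.5016, -0.085, 0.0301]
orientation: [2.003, 2.42, -0.0]
force: [-0.8, 1.0, 5.4]
finger_gap: 0.0538
```

Request:
{"fn": "carry_out", "kwargs": {
  "series": [
    [1, 0, 0, 0, 0],
    [1, 0, 0, 0, 0],
    [1, 0, 0, 0, 0]
  ]
}}

```text
clock: 5.55
ee_pos: [0.5016, -0.085, 0.0301]
orientation: [2.003, 2.42, -0.0]
force: [-1.1, 0.9, 5.3]
finger_gap: 0.0542
```

Run:
```python
from h import *
shift([.502,-.084,.029],100.8)
T=wristT();cv2.imwrite("pics/w5.png",grab_frame("wrist"))
```

```text
clk 5.55 pos [ 0.5016 -0.085   0.0301] xang 100.79 zax [ 0. -0. -1.] F [-1.1  0.9  5.3] gap 0.0542
shift cm [0.09 0.06 0.11] turn -0.01
```

View pics/w5.png

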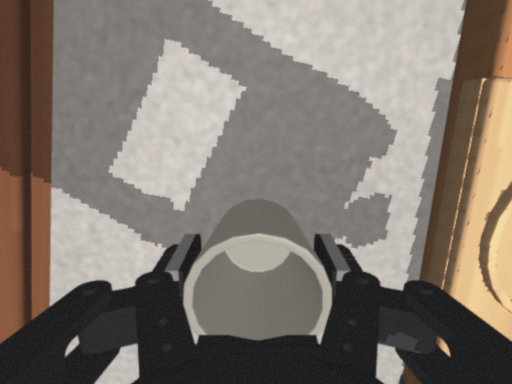

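The cup is gripped (gap 54 mm) and centred, so I'll lift it and move over the seat.

Request:
{"fn": "carry_out", "kwargs": {
  "series": [
    [1, 0, 0, -2, 0],
    [1, 0, 0, -5, 0],
    [1, 0, 0, -8, 0],
    [1, 0, 0, -10, 0],
    [1, 0, 0, -10, 0]
  ]
}}

```text
clock: 6.22
ee_pos: [0.5027, -0.0852, 0.1308]
orientation: [2.0, 2.418, 0.003]
force: [0.8, 0.1, -1.7]
finger_gap: 0.0535
```

Run:
```python
from h import *
shift([.6275,-.043,.13],100.8)
T=wristT();cv2.imwrite("pics/w6.png",grab_frame("wrist"))
for t,z in(("seat",.051),("shuttle",.051)):
    for x in pinpoint("wrist",t)[:2]: print(t,x["location"],round(x["confidence"],2),ray("wrist",x["location"],z,T).round(4))
```

```text
clk 6.225 pos [ 0.5027 -0.0852  0.1308] xang 100.79 zax [ 0.004 -0.001 -1.   ] F [ 0.8  0.1 -1.7] gap 0.0535
shift cm [ 1.81 13.05  0.12] turn -0.01
seat [438.3, 180.0] 0.68 [ 0.6296 -0.045   0.051 ]
shuttle [436.9, 175.4] 0.63 [ 0.6274 -0.042   0.051 ]
```

View pics/w6.png

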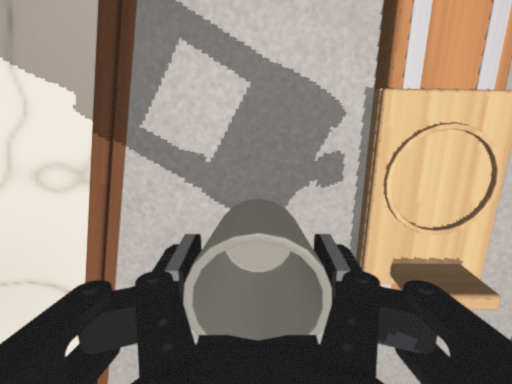

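Request:
{"fn": "carry_out", "kwargs": {
  "series": [
    [1, 0.4, 3, 0, 0],
    [1, 0.9, 6.5, 0, 0],
    [1, 1.4, 10, 0, 0],
    [1, 1.8, 13, 0, 0],
    [1, 1.8, 13, 0, 0]
  ]
}}

```text
clock: 7.0
ee_pos: [0.6262, -0.042, 0.1274]
orientation: [-2.0, -2.421, 0.001]
force: [0.1, 0.5, -1.1]
finger_gap: 0.054
```

Request:
{"fn": "carry_out", "kwargs": {
  "series": [
    [1, 0, 0, 0, 0],
    [1, 0, 0, 1.5, 0],
    [1, 0, 0, 3, 0],
    [1, 0, 0, 3, 0],
    [1, 0, 0, 3, 0]
  ]
}}

```text
clock: 7.62
ee_pos: [0.6253, -0.0429, 0.099]
orientation: [-2.003, -2.42, 0.0]
force: [0.6, -0.1, -0.8]
finger_gap: 0.0539
```

Run:
```python
from h import *
shift([.628,-.0435,.069],100.8)
T=wristT();cv2.imwrite("pics/w7.png",grab_frame("wrist"))
C=np.array([.628,-.0435,.057])
for a in np.radians([0,45,90,135,180]): print(np.round(proj("wrist",C+.039*np.array([np.cos(a),np.sin(a),0]),T),0))
cv2.imwrite("pics/t7.png",grab_frame("top")[120:240,200:340].repeat(4,0).repeat(4,1))
```

```text
clk 7.625 pos [ 0.6253 -0.0429  0.099 ] xang 100.78 zax [-0.  0. -1.] F [ 0.6 -0.1 -0.8] gap 0.0539
shift cm [-0.11  0.25  3.  ] turn -0.02
[321. 232.]
[314. 187.]
[273. 160.]
[224. 170.]
[199. 210.]
```

View pics/w7.png

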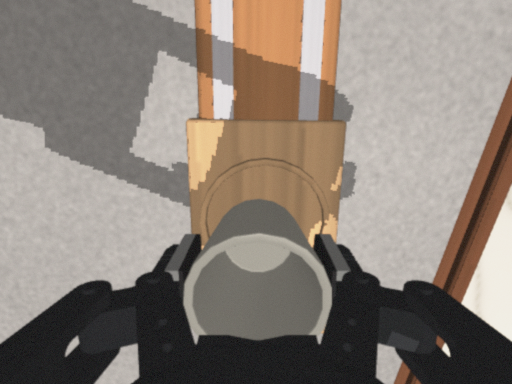

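View pics/t7.png

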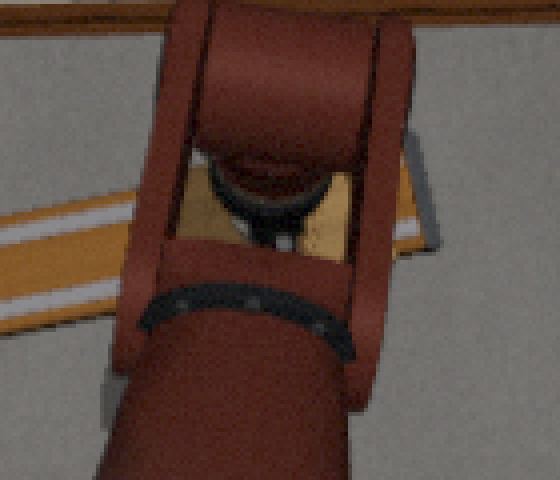

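The lip shows at columns 200–328 with its top at row 158. That puts the seat about 4 mm to the tool's +y of the cup, so I'll correct and descend.

Request:
{"fn": "carry_out", "kwargs": {
  "series": [
    [1, -0.1, 0.4, 0.5, 0],
    [1, -0.1, 0.4, 1.5, 0],
    [1, -0.1, 0.4, 2.3, 0],
    [1, -0.1, 0.4, 2.7, 0],
    [1, -0.1, 0.4, 2.7, 0]
  ]
}}

```text
clock: 8.35
ee_pos: [0.6291, -0.0429, 0.0715]
orientation: [-2.002, -2.42, 0.001]
force: [-0.6, 0.3, -1.2]
finger_gap: 0.054
```

Run:
```python
from h import *
shift([.629,-.0435,.069],100.8)
T=wristT();cv2.imwrite("pics/w8.png",grab_frame("wrist"))
```

```text
clk 8.35 pos [ 0.6291 -0.0429  0.0715] xang 100.79 zax [-0.001  0.    -1.   ] F [-0.6  0.3 -1.2] gap 0.054
shift cm [-0.05 -0.02  0.25] turn -0.01
```

View pics/w8.png

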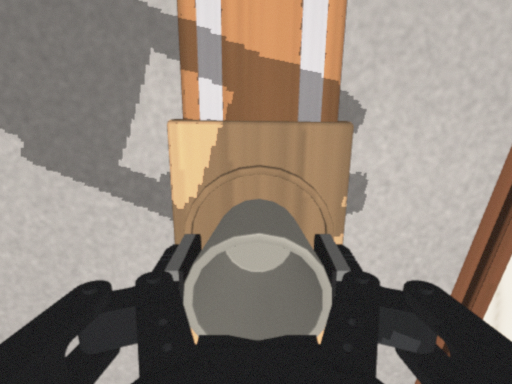

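The cup is centred over the seat (lip 183–335, cup axis near 259, about 27 px from foot to lip as expected). I'll lower the last few mm.

Request:
{"fn": "carry_out", "kwargs": {
  "series": [
    [1, 0, 0, 0.1, 0],
    [1, 0, 0, 0.2, 0],
    [1, 0, 0, 0.2, 0]
  ]
}}

```text
clock: 8.78
ee_pos: [0.6298, -0.043, 0.0704]
orientation: [2.003, 2.42, 0.0]
force: [0.2, 0.7, -1.0]
finger_gap: 0.0538
```

Request:
{"fn": "carry_out", "kwargs": {
  "series": [
    [1, 0, 0, 0.1, 0],
    [1, 0, 0, 0.1, 0],
    [1, 0, 0, 0.1, 0]
  ]
}}

```text
clock: 9.15
ee_pos: [0.6297, -0.043, 0.0693]
orientation: [2.003, 2.421, -0.0]
force: [-1.3, -0.3, -1.7]
finger_gap: 0.0542
```

Request:
{"fn": "carry_out", "kwargs": {
  "series": [
    [1, 0, 0, 0.1, 0],
    [1, 0, 0, 0.1, 0],
    [1, 0, 0, 0.1, 0]
  ]
}}

```text
clock: 9.52
ee_pos: [0.6299, -0.0431, 0.0692]
orientation: [2.003, 2.42, -0.0]
force: [-3.4, 0.6, 5.0]
finger_gap: 0.0537
```

Contact is at z=0.0692, exactly 39 mm above the pick height. I'll let go.

Request:
{"fn": "carry_out", "kwargs": {
  "series": [
    [0.3, 0, 0, 0.1, 0],
    [0.15, 0, 0, 0.1, 0],
    [0, 0, 0, 0.1, 0],
    [0, 0, 0, 0.1, 0]
  ]
}}

```text
clock: 10.02
ee_pos: [0.6297, -0.043, 0.0671]
orientation: [-2.003, -2.42, 0.0]
force: [-0.2, -0.8, 0.9]
finger_gap: 0.0852
```

Run:
```python
from h import *
shift([.629,-.0435,.069],100.8)
T=wristT();cv2.imwrite("pics/w9.png",grab_frame("wrist"))
```

```text
clk 10.025 pos [ 0.6297 -0.043   0.0671] xang 100.79 zax [-0.  0. -1.] F [-0.2 -0.8  0.9] gap 0.0852
shift cm [-0.03 -0.08 -0.19] turn -0.01
```

View pics/w9.png

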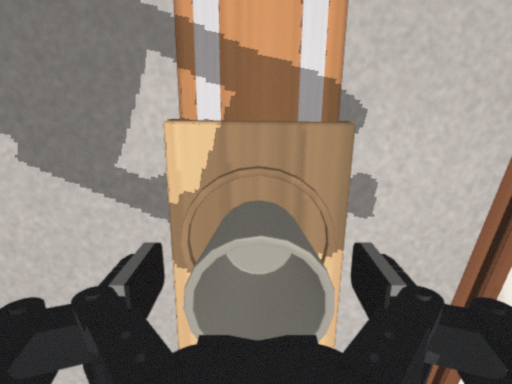

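Let go: the cup stands centred in the seat and the fingers are clear. I'll lift and look.

Request:
{"fn": "carry_out", "kwargs": {
  "series": [
    [0, 0, 0, -2, 0],
    [0, 0, 0, -6, 0],
    [0, 0, 0, -10, 0],
    [0, -3, 0, -12, 0],
    [0, -3, 0, -12, 0]
  ]
}}

```text
clock: 10.7
ee_pos: [0.6381, -0.0745, 0.1924]
orientation: [2.0, 2.413, 0.005]
force: [-0.5, -0.7, -0.2]
finger_gap: 0.0854
```

Run:
```python
from h import *
shift([.6425,-.1137,.12],100.8)
T=wristT();im=grab_frame("wrist");cv2.imwrite("pics/w10.png",im)
for t,z in(("seat",.051),("tab",.096),("cup",.051)):
    for x in pinpoint("wrist",t)[:2]: print(t,x["location"],round(x["confidence"],2),ray("wrist",x["location"],z,T).round(4))
```

```text
clk 10.7 pos [ 0.6381 -0.0745  0.1924] xang 100.69 zax [ 0.008 -0.002 -1.   ] F [-0.5 -0.7 -0.2] gap 0.0854
shift cm [-3.91 -0.35  7.25] turn -0.11
tab [254.2, 245.2] 0.56 [ 0.6448 -0.1177  0.096 ]
cup [254.5, 146.4] 0.75 [ 0.6312 -0.0434  0.051 ]
```

View pics/w10.png

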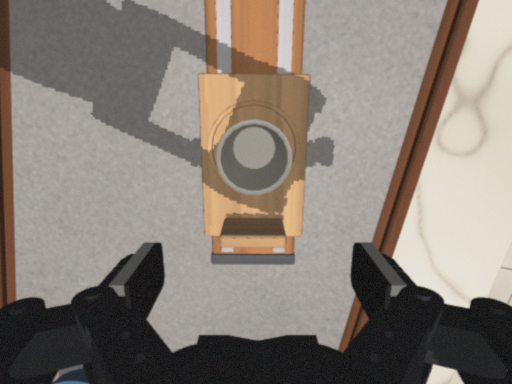

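The cup stands centred in the seat (rim centre (254,157)). The tab is at about (254,240), and the rail centreline stays at column 254, so the tool is parallel to the rail. I'll go over the tab.

Request:
{"fn": "carry_out", "kwargs": {
  "series": [
    [0, -2, -0.1, 0, 0],
    [0, -4.1, -0.2, 0, 0],
    [0, -4.1, -0.2, 3, 0],
    [0, -4.1, -0.2, 6.5, 0],
    [0, -4.1, -0.2, 6.5, 0]
  ]
}}

```text
clock: 11.52
ee_pos: [0.6379, -0.1137, 0.1179]
orientation: [-1.999, -2.413, 0.006]
force: [-0.7, -1.3, -0.6]
finger_gap: 0.0856
```

Run:
```python
from h import *
T=wristT();im=grab_frame("wrist");cv2.imwrite("pics/w11.png",im)
shift([.6425,-.1137,.062],100.8)
for t,z in(("tab",.096),("cup",.051)):
    for x in pinpoint("wrist",t)[:2]: print(t,x["location"],round(x["confidence"],2),ray("wrist",x["location"],z,T).round(4))
M=R.from_rotvec(state()["orientation"]).as_matrix()
p=state()["ee_pos"].copy();p[2]=.096
for dx in(-.006,.006):
  for dy in(-.028,.028): print(np.round(proj("wrist",p+M@[dx,dy,0],T)))
```

```text
clk 11.575 pos [ 0.6397 -0.1139  0.1204] xang 100.74 zax [-0.004  0.001 -1.   ] F [ 0.3 -1.   0.9] gap 0.0855
shift cm [-0.04  0.3   5.84] turn -0.06
cup [268.6, 101.6] 0.9 [ 0.6317 -0.0427  0.051 ]
[215. 244.]
[314. 244.]
[214. 224.]
[315. 224.]
```

View pics/w11.png

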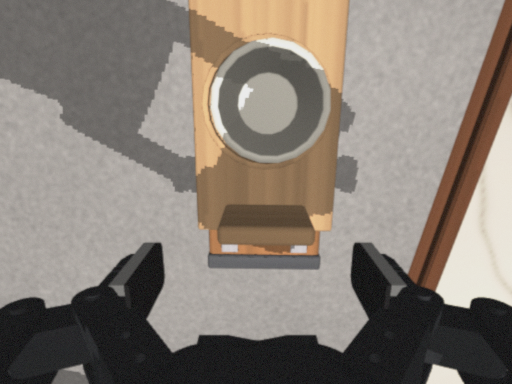

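The tab top is at columns 217–314, rows 226–244, matching the prediction (215–314, 224–244). I'll descend.

Request:
{"fn": "carry_out", "kwargs": {
  "series": [
    [0, 0, 0, 1.5, 0],
    [0, 0, 0, 3.5, 0],
    [0, 0, 0, 5, 0],
    [0, 0, 0, 5.7, 0],
    [0, 0, 0, 5.7, 0]
  ]
}}

```text
clock: 12.3
ee_pos: [0.6403, -0.1129, 0.064]
orientation: [-2.001, -2.419, 0.001]
force: [-0.3, -0.6, -0.8]
finger_gap: 0.0854
```

Run:
```python
from h import *
T=wristT();im=grab_frame("wrist");cv2.imwrite("pics/w12.png",im)
shift([.6425,-.1137,.062],100.8)
M=R.from_rotvec(state()["orientation"]).as_matrix()
p=state()["ee_pos"].copy();p[2]=.096
for dx in(-.006,.006):
  for dy in(-.028,.028): print(np.round(proj("wrist",p+M@[dx,dy,0],T)))
```

```text
clk 12.35 pos [ 0.641  -0.1131  0.065 ] xang 100.8 zax [-0.  0. -1.] F [-0.6  0.3  0.1] gap 0.0853
shift cm [-0.09  0.14  0.3 ] turn -0.0
[188. 299.]
[327. 299.]
[186. 272.]
[329. 272.]
```

View pics/w12.png

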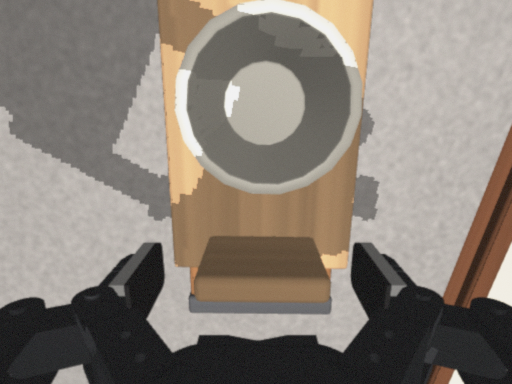

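The tab top is at columns 194–330, about 2 mm towards the tool's +y. I'll correct that and pinch.

Request:
{"fn": "carry_out", "kwargs": {
  "series": [
    [0, 0, 0.2, 0.2, 0],
    [0, 0, 0.2, 0.2, 0],
    [0.3, 0, 0.2, 0.2, 0],
    [1, 0, 0.2, 0.2, 0],
    [1, 0, 0.2, 0.2, 0]
  ]
}}

```text
clock: 12.98
ee_pos: [0.6424, -0.113, 0.064]
orientation: [-2.002, -2.419, 0.002]
force: [-3.9, -0.5, 5.4]
finger_gap: 0.055
```

Request:
{"fn": "carry_out", "kwargs": {
  "series": [
    [1, 0, 0, 0, 0],
    [1, 0, 0, 0, 0]
  ]
}}

```text
clock: 13.22
ee_pos: [0.6424, -0.113, 0.064]
orientation: [-2.002, -2.419, 0.002]
force: [-4.7, 0.8, 5.2]
finger_gap: 0.0547
```

Run:
```python
from h import *
T=wristT();im=grab_frame("wrist");cv2.imwrite("pics/w13.png",im)
shift([.6425,-.1137,.062],100.8)
r=lambda p,z:ray("wrist",p,z,T)
```

```text
clk 13.275 pos [ 0.6424 -0.1129  0.064 ] xang 100.78 zax [-0.002 -0.    -1.   ] F [-5.3 -0.6  5.5] gap 0.0548
shift cm [-0.08 -0.    0.2 ] turn -0.02
```

View pics/w13.png

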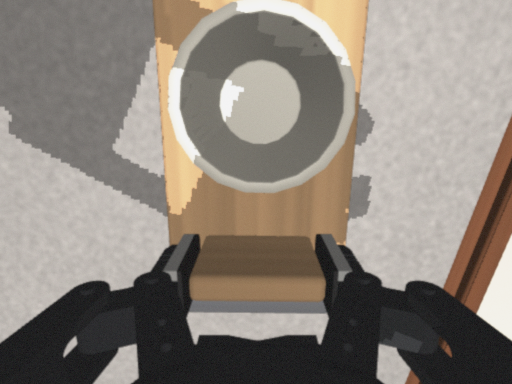

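The tab is pinched (gap 55 mm, lateral force only about 5 N). I'll push along tool +x gently.

Request:
{"fn": "carry_out", "kwargs": {
  "series": [
    [1, 0.1, 0, 0, 0],
    [1, 0.2, 0, 0, 0],
    [1, 0.3, 0, 0, 0],
    [1, 0.4, 0, 0, 0]
  ]
}}

```text
clock: 13.78
ee_pos: [0.6424, -0.1128, 0.0641]
orientation: [2.0, 2.417, -0.007]
force: [-2.3, -11.1, 1.6]
finger_gap: 0.0548
```

Request:
{"fn": "carry_out", "kwargs": {
  "series": [
    [1, 0.1, 0, 0, 0],
    [1, 0.2, 0, 0, 0],
    [1, 0.2, 0, 0, 0]
  ]
}}

```text
clock: 14.15
ee_pos: [0.6424, -0.1127, 0.0641]
orientation: [1.998, 2.415, -0.01]
force: [-2.0, -14.5, 1.9]
finger_gap: 0.0546
```

```bash
python3 -c "
from h import *
shift([.6425,-.1137,.062],100.8)"
```

```text
clk 14.15 pos [ 0.6424 -0.1127  0.0641] xang 100.8 zax [ 0.002 -0.009 -1.   ] F [ -2.  -14.5   1.9] gap 0.0546
shift cm [-0.09 -0.01  0.21] turn -0.0
```

Request:
{"fn": "carry_out", "kwargs": {
  "series": [
    [1, 0.1, 0, 0, 0],
    [1, 0.2, 0, 0, 0],
    [1, 0.3, 0, 0, 0],
    [1, 0.3, 0, 0, 0]
  ]
}}

```text
clock: 14.65
ee_pos: [0.642, -0.1105, 0.0641]
orientation: [1.998, 2.414, -0.011]
force: [-3.0, -14.7, 0.6]
finger_gap: 0.055
```

It's moving at about 15 N drag. I'll continue slowly.

Request:
{"fn": "carry_out", "kwargs": {
  "series": [
    [1, 0.1, 0, 0, 0],
    [1, 0.2, 0, 0, 0],
    [1, 0.3, 0, 0, 0],
    [1, 0.4, 0, 0, 0],
    [1, 0.5, 0, 0, 0]
  ]
}}

```text
clock: 15.28
ee_pos: [0.6411, -0.1057, 0.0641]
orientation: [1.997, 2.414, -0.011]
force: [-1.4, -16.8, 2.1]
finger_gap: 0.0545
```

Request:
{"fn": "carry_out", "kwargs": {
  "series": [
    [1, 0.1, 0, 0, 0],
    [1, 0.2, 0, 0, 0],
    [1, 0.3, 0, 0, 0],
    [1, 0.4, 0, 0, 0],
    [1, 0.5, 0, 0, 0]
  ]
}}

```text
clock: 15.9
ee_pos: [0.6392, -0.0953, 0.0639]
orientation: [2.003, 2.42, -0.003]
force: [-3.9, -3.5, 4.8]
finger_gap: 0.0554
```

It broke free at about 14–18 mm, still pinched, and now runs at about 4 N. I'll slide on to about 65 mm.

Request:
{"fn": "carry_out", "kwargs": {
  "series": [
    [1, 0.3, 0, 0, 0],
    [1, 0.7, 0, 0, 0],
    [1, 1.1, 0, 0, 0],
    [1, 1.5, 0, 0, 0],
    [1, 1.9, 0, 0, 0]
  ]
}}

```text
clock: 16.52
ee_pos: [0.6358, -0.0763, 0.0639]
orientation: [2.002, 2.42, -0.002]
force: [-3.2, -4.2, 5.1]
finger_gap: 0.0547
```

Request:
{"fn": "carry_out", "kwargs": {
  "series": [
    [1, 0.4, 0, 0, 0],
    [1, 0.8, 0, 0, 0],
    [1, 1.2, 0, 0, 0],
    [1, 1.6, 0, 0, 0],
    [1, 2, 0, 0, 0]
  ]
}}

```text
clock: 17.15
ee_pos: [0.6323, -0.0564, 0.064]
orientation: [2.002, 2.42, -0.002]
force: [-2.4, -4.6, 4.1]
finger_gap: 0.055
```

Request:
{"fn": "carry_out", "kwargs": {
  "series": [
    [1, 0.3, 0, 0, 0],
    [1, 0.6, 0, 0, 0],
    [1, 0.8, 0, 0, 0],
    [1, 1, 0, 0, 0],
    [1, 1, 0, 0, 0]
  ]
}}

```text
clock: 17.77
ee_pos: [0.6305, -0.046, 0.064]
orientation: [2.002, 2.42, -0.0]
force: [-2.9, -2.7, 5.8]
finger_gap: 0.0548
```

Run:
```python
from h import *
cv2.imwrite("pics/w14.png",grab_frame("wrist"))
shift([.6425,-.1137,.062],100.8)
s=state();d=s["ee_pos"]-np.array([.6424,-.1129,.064]);print(np.hypot(d[0],d[1]),np.degrees(np.arctan2(-d[0],d[1])))
```

```text
clk 17.825 pos [ 0.6304 -0.046   0.0639] xang 100.79 zax [ 0. -0. -1.] F [-2.  -2.3  5.3] gap 0.0548
shift cm [-6.87 -0.08  0.19] turn -0.01
0.06793708284420737 10.182127461112778
```

View pics/w14.png

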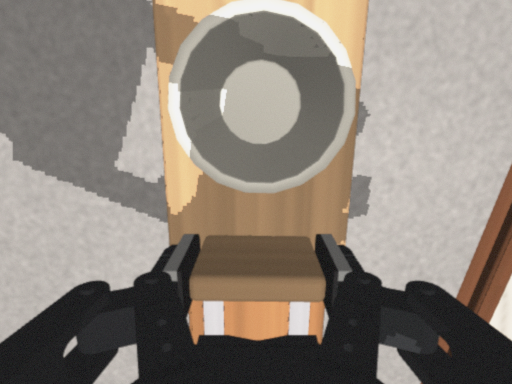

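The cup is unchanged, centred at about (261,98), and travel is 68 mm. From here I go 5–6 mm per call and watch the force; a wrong step would only add about 8 N.

Request:
{"fn": "carry_out", "kwargs": {
  "series": [
    [1, 0.2, 0, 0, 0],
    [1, 0.4, 0, 0, 0],
    [1, 0.6, 0, 0, 0],
    [1, 0.8, 0, 0, 0]
  ]
}}

```text
clock: 18.32
ee_pos: [0.6291, -0.0384, 0.064]
orientation: [2.002, 2.42, -0.001]
force: [-1.1, -3.2, 5.0]
finger_gap: 0.0546
```

Request:
{"fn": "carry_out", "kwargs": {
  "series": [
    [1, 0.1, 0, 0, 0],
    [1, 0.2, 0, 0, 0],
    [1, 0.3, 0, 0, 0],
    [1, 0.4, 0, 0, 0],
    [1, 0.5, 0, 0, 0]
  ]
}}

```text
clock: 18.95
ee_pos: [0.6282, -0.0334, 0.0639]
orientation: [2.002, 2.42, -0.0]
force: [-1.0, -3.5, 5.4]
finger_gap: 0.0551
```

Request:
{"fn": "carry_out", "kwargs": {
  "series": [
    [1, 0.1, 0, 0, 0],
    [1, 0.2, 0, 0, 0],
    [1, 0.3, 0, 0, 0],
    [1, 0.4, 0, 0, 0],
    [1, 0.5, 0, 0, 0]
  ]
}}

```text
clock: 19.58
ee_pos: [0.6273, -0.0285, 0.0639]
orientation: [2.002, 2.42, -0.0]
force: [-1.1, -3.6, 4.5]
finger_gap: 0.0548
```

Request:
{"fn": "carry_out", "kwargs": {
  "series": [
    [1, 0.1, 0, 0, 0],
    [1, 0.2, 0, 0, 0],
    [1, 0.3, 0, 0, 0],
    [1, 0.4, 0, 0, 0],
    [1, 0.5, 0, 0, 0]
  ]
}}

```text
clock: 20.2
ee_pos: [0.6264, -0.0236, 0.0639]
orientation: [2.002, 2.42, -0.0]
force: [-0.6, -2.5, 5.3]
finger_gap: 0.0551
```

Request:
{"fn": "carry_out", "kwargs": {
  "series": [
    [1, 0.1, 0, 0, 0],
    [1, 0.2, 0, 0, 0],
    [1, 0.3, 0, 0, 0],
    [1, 0.4, 0, 0, 0],
    [1, 0.5, 0, 0, 0]
  ]
}}

```text
clock: 20.82
ee_pos: [0.6255, -0.0186, 0.0639]
orientation: [2.002, 2.42, 0.0]
force: [-1.2, -2.8, 4.3]
finger_gap: 0.0546
```

Request:
{"fn": "carry_out", "kwargs": {
  "series": [
    [1, 0.1, 0, 0, 0],
    [1, 0.2, 0, 0, 0],
    [1, 0.3, 0, 0, 0],
    [1, 0.4, 0, 0, 0],
    [1, 0.5, 0, 0, 0]
  ]
}}

```text
clock: 21.45
ee_pos: [0.6246, -0.0137, 0.0639]
orientation: [2.002, 2.42, 0.0]
force: [-1.0, -2.9, 5.4]
finger_gap: 0.0548
```

Request:
{"fn": "carry_out", "kwargs": {
  "series": [
    [1, 0.1, 0, 0, 0],
    [1, 0.2, 0, 0, 0],
    [1, 0.3, 0, 0, 0],
    [1, 0.4, 0, 0, 0],
    [1, 0.5, 0, 0, 0]
  ]
}}

```text
clock: 22.08
ee_pos: [0.6237, -0.0087, 0.0639]
orientation: [2.002, 2.42, 0.001]
force: [-0.3, -1.5, 5.4]
finger_gap: 0.055
```

Request:
{"fn": "carry_out", "kwargs": {
  "series": [
    [1, 0.1, 0, 0, 0],
    [1, 0.2, 0, 0, 0],
    [1, 0.3, 0, 0, 0],
    [1, 0.4, 0, 0, 0],
    [1, 0.5, 0, 0, 0]
  ]
}}

```text
clock: 22.7
ee_pos: [0.6229, -0.0038, 0.064]
orientation: [2.002, 2.419, 0.001]
force: [0.4, -2.9, 4.7]
finger_gap: 0.0552
```

Request:
{"fn": "carry_out", "kwargs": {
  "series": [
    [1, 0.1, 0, 0, 0],
    [1, 0.2, 0, 0, 0],
    [1, 0.3, 0, 0, 0],
    [1, 0.4, 0, 0, 0],
    [1, 0.5, 0, 0, 0]
  ]
}}

```text
clock: 23.32
ee_pos: [0.622, 0.0012, 0.064]
orientation: [2.002, 2.419, 0.001]
force: [-0.6, -2.3, 5.1]
finger_gap: 0.0549
```

Request:
{"fn": "carry_out", "kwargs": {
  "series": [
    [1, 0.1, 0, 0, 0],
    [1, 0.2, 0, 0, 0],
    [1, 0.3, 0, 0, 0],
    [1, 0.4, 0, 0, 0],
    [1, 0.5, 0, 0, 0]
  ]
}}

```text
clock: 23.95
ee_pos: [0.6211, 0.0061, 0.0639]
orientation: [2.002, 2.419, 0.001]
force: [0.2, -2.8, 5.5]
finger_gap: 0.0549
```

Request:
{"fn": "carry_out", "kwargs": {
  "series": [
    [1, 0.1, 0, 0, 0],
    [1, 0.2, 0, 0, 0],
    [1, 0.3, 0, 0, 0],
    [1, 0.4, 0, 0, 0],
    [1, 0.5, 0, 0, 0]
  ]
}}

```text
clock: 24.58
ee_pos: [0.6202, 0.011, 0.0639]
orientation: [2.002, 2.419, 0.001]
force: [0.1, -2.6, 4.8]
finger_gap: 0.0547
```

Request:
{"fn": "carry_out", "kwargs": {
  "series": [
    [1, 0.1, 0, 0, 0],
    [1, 0.2, 0, 0, 0],
    [1, 0.3, 0, 0, 0],
    [1, 0.4, 0, 0, 0],
    [1, 0.5, 0, 0, 0]
  ]
}}

```text
clock: 25.2
ee_pos: [0.6197, 0.014, 0.064]
orientation: [2.0, 2.417, -0.002]
force: [1.8, -8.2, 3.7]
finger_gap: 0.055
```

The force rose to 8 N and motion lagged, so this is the buffer at about 128 mm. I'll push 2 mm more to confirm.

Request:
{"fn": "carry_out", "kwargs": {
  "series": [
    [1, 0.1, 0, 0, 0],
    [1, 0.2, 0, 0, 0],
    [1, 0.2, 0, 0, 0]
  ]
}}

```text
clock: 25.58
ee_pos: [0.6195, 0.0149, 0.064]
orientation: [1.999, 2.416, -0.003]
force: [2.4, -9.9, 3.8]
finger_gap: 0.0547
```

Stiffness matches the buffer. I'll relax the command slightly, then open.

Request:
{"fn": "carry_out", "kwargs": {
  "series": [
    [1, -0.1, 0, 0, 0],
    [1, -0.25, 0, 0, 0],
    [1, -0.25, 0, 0, 0]
  ]
}}

```text
clock: 25.95
ee_pos: [0.6197, 0.0141, 0.064]
orientation: [2.001, 2.418, -0.0]
force: [2.0, -5.9, 4.2]
finger_gap: 0.0549
```

Request:
{"fn": "carry_out", "kwargs": {
  "series": [
    [0.3, 0, 0, 0, 0],
    [0.15, 0, 0, 0, 0],
    [0, 0, 0, 0, 0],
    [0, 0, 0, 0, 0]
  ]
}}

```text
clock: 26.45
ee_pos: [0.6184, 0.0158, 0.063]
orientation: [-2.002, -2.42, -0.0]
force: [-0.6, 0.1, -0.2]
finger_gap: 0.0855
```

Run:
```python
from h import *
T=wristT();cv2.imwrite("pics/w15.png",grab_frame("wrist"))
shift([.6197,.0141,.19],100.8)
```

```text
clk 26.5 pos [0.6184 0.0157 0.0631] xang 100.81 zax [-0.  0. -1.] F [-0.4 -0.9 -0.4] gap 0.0853
shift cm [ -0.18   0.09 -12.69] turn 0.01
```

View pics/w15.png

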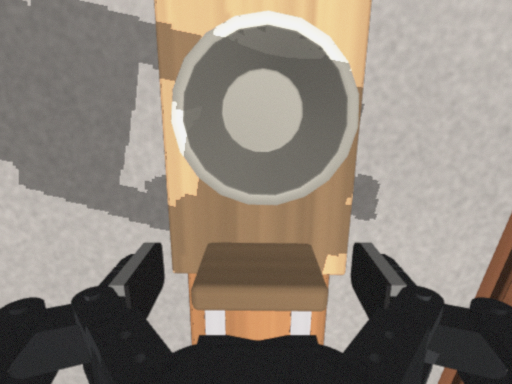

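The cup still stands centred (rim at (265,108)), and the shuttle sprang back about 1 mm while staying on the buffer. I'll lift clear and check.

Request:
{"fn": "carry_out", "kwargs": {
  "series": [
    [0, 0, 0, -2, 0],
    [0, 0, 0, -6, 0],
    [0, 0, 0, -10, 0],
    [0, 0, 0, -12, 0],
    [0, 0, 0, -12, 0]
  ]
}}

```text
clock: 27.12
ee_pos: [0.6202, 0.0153, 0.1862]
orientation: [2.0, 2.417, 0.005]
force: [0.1, -0.3, -0.7]
finger_gap: 0.0853
```

Run:
```python
from h import *
shift([.6197,.0141,.19],100.8)
T=wristT();a=grab_frame("wrist");b=grab_frame("scene");cv2.imwrite("pics/f.png",np.hstack([cv2.resize(a,(400,300)),cv2.resize(b,(400,300))]))
for t,z in(("tab",.096),("cup",.051),("seat",.051)):
  for n,TT in(("wrist",T),("scene",None)):
    for x in pinpoint(n,t)[:1]: print(n,t,x["location"],round(x["confidence"],2),ray(n,x["location"],z,TT).round(4))
# tab outline expected if shuttle touches buffer at travel ~127.3mm
d=np.array([-np.sin(np.radians(10.25)),np.cos(np.radians(10.25)),0])
for tr in(.125,.1275,.130):
    p=np.array([.6424,-.1129,.096])+d*tr; print(tr,np.round(proj("wrist",p-.006*d,T),1))
```

```text
clk 27.125 pos [0.6202 0.0153 0.1862] xang 100.79 zax [ 0.005 -0.    -1.   ] F [ 0.1 -0.3 -0.7] gap 0.0853
shift cm [-0.11 -0.07 -0.38] turn -0.01
wrist tab [256.3, 205.7] 0.61 [0.6216 0.0084 0.096 ]
scene tab [255.3, 199.3] 0.89 [0.6182 0.0044 0.096 ]
wrist cup [257.3, 106.4] 0.97 [0.6088 0.0812 0.051 ]
scene seat [281.5, 214.9] 0.81 [0.617  0.0744 0.051 ]
0.125 [254.8 210.7]
0.1275 [254.8 207.6]
0.13 [254.9 204.6]
```

View pics/f.png

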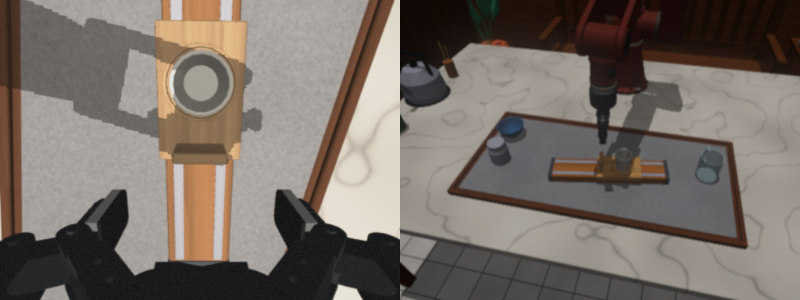

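```bash
python3 -c "
from cell import *
print(close_job())"
```

```text
the job is handed in; nothing more can be done
None
```

I put the cup in the seat, broke the shuttle free and slid it to the buffer, then handed the job in. The hand-in gave no verdict.

- **Cup:** I gripped it across the rim and lowered it to contact 39 mm above the pick height, which matches the seat. After I opened the fingers it stood centred, with the shuttle not yet moved.
- **Slide:** I pinched the push tab across its width and pushed along the rail. The shuttle dragged at about 15–17 N, broke free somewhere between about 7 and 18 mm, then ran at about 2–5 N.
- **Buffer:** I met it at about 128 mm of travel, creeping at 8 mm/s. The highest push force read was about 10 N including friction, well under the 20 N limit. I backed off slightly, opened the fingers and lifted clear at 27 s.

**Last checks:** The final wrist and scene pictures show the cup upright in the seat. The mug, caddy and bowl looked undisturbed; I judged that by eye and did not measure it.

**Uncertain:** When I released the tab, the shuttle sprang back about 1 mm. I estimate it still touches the buffer, but I did not push again to confirm. The final cup (wrist camera) and seat (scene camera) positions disagree by about 10 mm. Earlier comparisons of the two cameras differed by a similar amount, and the wrist picture shows the cup inside the lip. The shuttle's speed was never measured directly, including at the moment it broke free.

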